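Uncap the iron's descaler bottle

TASK

The descaler bottle for the steam iron is clipped in its caddy, with a sliding guard over its push-and-turn safety cap. Slide the guard by its upright tab all the way to its end stop, then press the cap down and, keeping it pressed, turn it anticlockwise (seen from above) until it comes free, and lift it off. Finish while still gripping the cap: hold it still and upright, straight above the open neck with about 5 cm of air under it, the guard still fully open, and leave the iron, trivet, button dish and sewing case where they are.

Things in the scene. Friction and masses are not known exactly. Their poses are not given: they have to be found in the camera images.
- caddy: Fixed dark wooden caddy holding a white upright bottle (68 mm diameter, cannot turn; shoulder ends 98 mm high). Origin: on the bottle's axis at shelf height. z up, y along the guard's rail towards its open end. Base 10 mm thick, x -90 to +60 mm, y -58 to +187 mm; rail on two posts at x = -66 mm, its top 154 mm high.
- neck_top (a point): Centre of the bottle neck's rim, 140 mm above the shelf on the bottle's axis; axes as the caddy. Neck 29 mm diameter with two small side lugs. A 20 mm sprung grey seal button stands 8 mm above the rim under the closed cap (11 mm with the cap off); it pushes the cap up with 6 N closed, 12 N pressed fully.
- cap: Loose grey ribbed round cap, 52 mm diameter, 36 mm tall, 32-63 g. Origin: centre of its underside, 116 mm above the shelf when closed; z up; x along the caddy's x when closed. Turns only while pressed down over 5 mm (hard stop 8 mm), anticlockwise from above; free from 58 degrees to its end stop at 68; let up there it rises 3 mm and lifts straight off. Slack on the neck about 2 mm.
- guard (a joint): Position of the aluminium guard along the caddy's +y, m: starts between 0 and 0.015 (over the cap), end stop (fully open) at 0.11. About 1.5 N of friction; stays where it is left. Its plate is 40 mm wide in y, 161 to 166 mm above the shelf, reaching from the rail (x = -78 mm) to x = +26 mm.
- guard_tab (a point): Top centre of the guard's upright grey tab, 200 mm above the shelf; axes as the caddy. The tab is 30 mm in x, 12 mm thick in y and stands 34 mm tall on the plate, at caddy x = -30 mm, y = guard position.
- iron: Silver steam iron standing on its heel, about 95 x 115 mm, 250 mm tall, bystander. Origin: centre of its underside.
- trivet: Black round trivet, 150 mm diameter, 8 mm thick, bystander. Origin: centre of its underside.
- dish: White ceramic button dish, 104 mm diameter, 28 mm tall, bystander. Origin: centre of its underside.
- sewing_case: White plastic sewing kit case, shut, 110 x 170 mm, 51 mm tall, bystander. Origin: centre of its underside.

How it is judged:
By the outcome, as a careful person would: the job done as asked, in the order asked, and still so for the second after the job is handed in, while the arm keeps its last pose, push and grip.
It also fails if it takes over 51 s, if anything falls off the work surface, if the arm or the gripper's body presses on something with over 40 N, if the wrist force passes 120 N, or if a joint passes its speed limit or range.

ROBOT

A 6-joint arm with a two-finger parallel gripper is mounted at the origin on the work surface. World frame = base frame: x ahead of the robot, y to its left, z up, the work surface at z = 0. Lengths are in m, angles in rad, forces in N, time in s.
With the tool pointing down it reaches from about 0.4 to 0.825 m from the base axis. Payload 7 kg.
Tool frame: the origin (TCP) lies on the centre line of the jaws, within the pads' length; the fingertips stand 22 mm ahead of it and the grasp point (between the pads) lies 3 mm ahead of it (arm.tcp_to_tips is the distance from the TCP to the fingertips, in m); z points along the fingers, y is the line along which they close (so a half turn about z gives the same grasp; the last joint's range is limited). The gripper opens to 88 mm and grips with 3 to 60 N. Pads are 19 mm wide; open, the fingers measure 130 mm over their backs; the gripper's body (78 mm by 193 mm) begins 47 mm behind the grasp point.
Start: joints at [1.405, 0.359, 0.012, 0, -1.224, -0.288], TCP at [0.296, 0.607, 0.249] pointing down, gripper open.
Joint ranges: [-3.07, 3.07], [-1.43, 2.12], [-1.02, 1.25], [-3.03, 1.67], [-3.05, -0], [-3.03, 3.03]. Speed limits (rad/s): [2.39, 2.39, 3.01, 3.14, 3.14, 3.14].

INTERFACE

Orientations are given as [roll, pitch, yaw] about the fixed x, y, z axes, in that order (R = Rz(yaw) Ry(pitch) Rx(roll)).
In Python, from station import arm gives the robot as it stands.
- The arm moves only by the tool jog_arm, never from a script. Its argument "targets" is a list of rows, each an object of numbers: "dx", "dy", "dz": the shift along the tool's x, y, z in mm; "rx", "ry", "rz": the turn, a rotation vector about the tool's x, y, z in rad; "gripper": the closure, from 0 (fully open) to 1 (shut). In form: [{"dx": .., "dy": .., "dz": .., "rx": .., "ry": .., "rz": .., "gripper": ..}, ...]. A call has exactly 8 rows; each row is the pose to reach, as a shift and turn from the pose commanded when the call began, along the tool's axes at that moment; what a row does not reach only later rows make up. A row lasts 1/12 s, in which the tool goes at most 41.7 mm and 7.16 degrees, less where a joint would pass 70% of its speed; a pose out of reach is approached as far as the arm can. A call with a gripper value outside its range is refused whole. The fingers move at their own pace and stop on an object; "force" is the grip in N (left out, the last holds). Time passes only in rows, so rows that repeat a pose let the fingers close, or fill a call up. It gives the time, the measured TCP pose, the force, the opening and the grip force at its end, in the units of the state.
- arm.get_state(): the state, without advancing time (a new reading comes with each control period).
- arm.grab_frame(name): name is "scene" or "side" or "wrist"; returns a dict with "frame" (480x640x3 uint8, red, green, blue), "z_map" (480x640 float32, m along the optical axis (not along the pixel's ray), 0 where there is no reading), "fx", "fy", "cx", "cy" (pixels), "distortion" ([k1, k2, p1, p2, k3] as OpenCV has them; the pictures are not rectified), "view" (4x4, takes a point from world to camera coordinates). Camera axes: x right, y down, z forward; pixel columns grow to the right and rows downward; lengths in m; the calibration is good to about 2 mm. A picture is of the moment at which its call begins.
- arm.job_done(): hands the job in; it is judged then, once.
The state is a dict: "t": time; "q": joint angles; "qd": joint speeds; "joint_efforts": joint torques, N m; "eef_pos": TCP position; "ee_rot": TCP orientation; "force": force on the tool from outside, world axes, zero at the start; "moment": the same for the moment, N m; "width": finger opening in m; "gripper_force": force on a finger pad.
Only numpy, scipy, OpenCV 4.12 (cv2) and the standard library are available. Lean on these libraries where they do the work, as an engineer would, in place of code of your own. Each camera call takes 0.05 s, during which the arm holds its last target. There are 200 camera calls.

## Working session

There is one attempt and no reset: what is moved stays moved. The work goes in short steps, Python scripts to look and compute and a tool call to move; the robot and the scene stay as the last step left them, time stands still between calls to the robot, and variables do not carry over. Pictures are saved under pics/ and viewed, at most 10 in all, crops included, and the job is handed in when it is done.

Besides the shell and the picture viewer there is one more tool, called after "Request:" as name([rows], argument=value, ...), one row to a line, values as JSON. jog_arm: Moves the arm, as the interface text tells. Its arguments: {"type":"object","properties":{"targets":{"type":"array","items":{"type":"object","properties":{"dx":{"type":"number"},"dy":{"type":"number"},"dz":{"type":"number"},"rx":{"type":"number"},"ry":{"type":"number"},"rz":{"type":"number"},"gripper":{"type":"number"}}}},"force":{"type":"number"}},"required":["targets"]}

```bash
mkdir -p pics
cat > h.py <<'E'
import numpy as np, cv2
from station import arm
from scipy.spatial.transform import Rotation as R
def grab(n,f):
    d=arm.grab_frame(n); cv2.imwrite(f'pics/{f}.png',d['frame'][:,:,::-1]); np.save(f'pics/{f}.npy',d,allow_pickle=True); return d
def load(f): return np.load(f'pics/{f}.npy',allow_pickle=True).item()
def K(d): return np.array([[d['fx'],0,d['cx']],[0,d['fy'],d['cy']],[0,0,1.]])
def pt(d,u,v,z=None):
    x,y=cv2.undistortPoints(np.array([[[u,v]]],float),K(d),np.array(d['distortion']))[0,0]
    V=np.array(d['view']); Ri=V[:3,:3].T; o=-Ri@V[:3,3]; r=Ri@np.array([x,y,1])
    s=d['z_map'][int(v),int(u)] if z is None else (z-o[2])/r[2]
    return o+s*r
def cloud(d):
    v,u=np.mgrid[:480,:640]; p=cv2.undistortPoints(np.stack([u,v],-1).reshape(-1,1,2).astype(float),K(d),np.array(d['distortion']))[:,0]
    z=d['z_map'].reshape(-1); V=np.array(d['view']); c=np.c_[p*z[:,None],z]
    return ((c-V[:3,3])@V[:3,:3]).reshape(480,640,3)
E
python3 - <<'E'
from h import *
for n in ['scene','side']: grab(n,n+'0')
a=np.hstack([cv2.resize(cv2.imread(f'pics/{n}0.png'),(400,300)) for n in ['scene','side']])
print(arm.get_state())
E
```

```text
{'t': 0.1, 'q': array([ 1.40508983e+00,  3.59303995e-01,  1.11222788e-02, -2.96882107e-04,
       -1.22408756e+00, -2.88082238e-01]), 'qd': array([-0.00072719, -0.00035467,  0.00157848,  0.0009163 , -0.00043965,
        0.00250097]), 'joint_efforts': array([-1.90926177e-03, -5.84163237e+01,  2.93749845e+01,  7.01553315e+00,
        1.01293274e-02, -4.93207472e-05]), 'eef_pos': array([0.29575951, 0.6062936 , 0.24771346]), 'ee_rot': array([ 3.14010111e+00, -1.50921407e-04, -4.53889705e-01]), 'force': array([-0.30045678, -0.17504358, -0.35602048]), 'moment': array([ 0.00228331, -0.00662634,  0.05314048]), 'gripper_force': 0.0, 'width': 0.08778238284396463}
```

View pics/scene0.png

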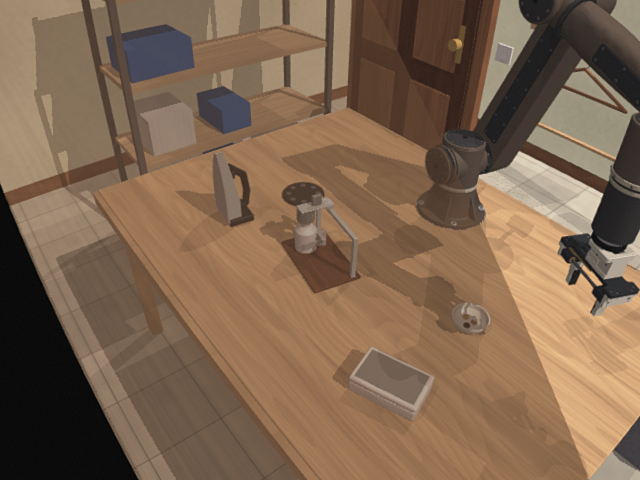

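View pics/side0.png

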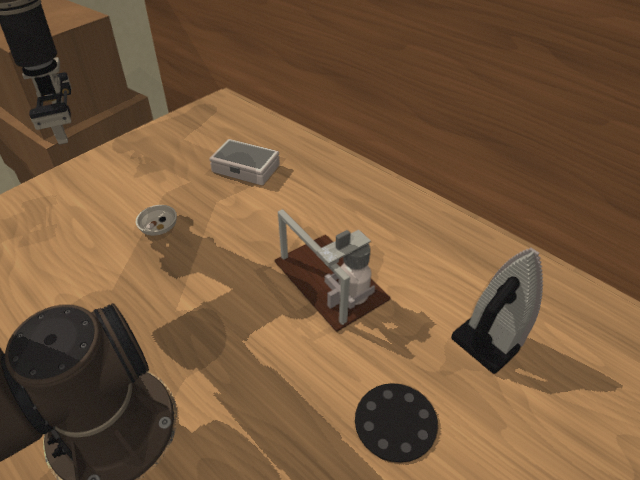

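The scene view shows the caddy around (320,250), with its rail on the robot's side. The iron is behind left, the trivet beyond, and the dish and case are nearer the camera. In the side view the tab is at about (344,240) and the base is a dark quad from (275,262) to (388,295). Next I'll fit the base from depth.

Run:
```python
from h import *
for n in ['side0','scene0']:
    d=load(n); P=cloud(d); im=d['frame'].astype(int)
    m=(im.sum(2)<240)&(abs(P[...,2]-0.010)<.008)&(im[...,0]>im[...,2]*1.5)
    k=np.zeros_like(m)
    if n=='side0': k[225:335,265:400]=1
    else: k[220:300,275:365]=1
    m&=k
    q=P[m]; print(n,m.sum(),np.median(q[:,2]))
    r=cv2.minAreaRect((q[:,:2]*1000).astype(np.float32)); print(r, cv2.boxPoints(r).round())
    h=k&(P[...,2]>.12)&(P[...,2]<.25); q=P[h]
    print(len(q),np.histogram(q[:,2],bins=np.arange(.12,.25,.006)))
    rail=q[(q[:,2]>.146)&(q[:,2]<.157)]; print(cv2.minAreaRect((rail[:,:2]*1000).astype(np.float32)))
    t=q[(q[:,2]>.185)]; print('tab',t.mean(0),t.min(0),t.max(0))
for n,(a,b,c,e) in {'side0':(215,345,260,420),'scene0':(180,300,260,420)}.items():
    im=cv2.imread(f'pics/{n}.png')[a:b,c:e]; cv2.imwrite(f'pics/{n}c.png',cv2.resize(im,None,fx=5,fy=5,interpolation=3)[:600,:800])
```

```text
side0 3075 0.009297592259595422
((533.7217407226562, -57.72966003417969), (250.45521545410156, 149.63645935058594), 78.15138244628906) [[ 435. -165.]
 [ 581. -196.]
 [ 633.   49.]
 [ 486.   80.]]
1962 (array([ 77,  74,  74,  77, 169, 538,  63, 657,  40,  32,  30,  37,  42,
        52,   0,   0,   0,   0,   0,   0,   0]), array([0.12 , 0.126, 0.132, 0.138, 0.144, 0.15 , 0.156, 0.162, 0.168,
       0.174, 0.18 , 0.186, 0.192, 0.198, 0.204, 0.21 , 0.216, 0.222,
       0.228, 0.234, 0.24 , 0.246]))
((514.8553466796875, -76.95960235595703), (190.95150756835938, 101.7792739868164), 82.93954467773438)
tab [ 0.50562863 -0.1135034   0.19481121] [ 0.4922139  -0.12042272  0.18500453] [ 0.52392957 -0.10367511  0.20217206]
scene0 0 nan
((0.0, 0.0), (0.0, 0.0), 0.0) [[0. 0.]
 [0. 0.]
 [0. 0.]
 [0. 0.]]
0 (array([0, 0, 0, 0, 0, 0, 0, 0, 0, 0, 0, 0, 0, 0, 0, 0, 0, 0, 0, 0, 0]), array([0.12 , 0.126, 0.132, 0.138, 0.144, 0.15 , 0.156, 0.162, 0.168,
       0.174, 0.18 , 0.186, 0.192, 0.198, 0.204, 0.21 , 0.216, 0.222,
       0.228, 0.234, 0.24 , 0.246]))
((0.0, 0.0), (0.0, 0.0), 0.0)
  return _methods._mean(a, axis=axis, dtype=dtype,
  ret = ret.dtype.type(ret / rcount)
<stdin>:14: RuntimeWarning: Mean of empty slice.
  ret = um.true_divide(
Traceback (most recent call last):
ValueError: zero-size array to reduction operation minimum which has no identity
```

```bash
cat >> h.py <<'E'
yc=np.deg2rad(-11.85); O=np.array([.5352,-.1239,0])
def cad(x,y,z): return O+R.from_euler('z',yc).apply([x,y,z])
def go(p,yaw,base=None):
    s=arm.get_state(); b=s['eef_pos'] if base is None else base; M=R.from_euler('xyz',s['ee_rot'])
    T=R.from_euler('xyz',[np.pi,0,yaw])
    print('d mm',(M.inv().apply(p-b)*1000).round(1),'rot',(M.inv()*T).as_rotvec().round(3),'t',s['t'],'q',s['q'].round(3))
E
python3 - <<'E'
from h import *
d=load('side0'); P=cloud(d)
k=np.zeros((480,640),bool); k[240:375,450:560]=1; q=P[k&(P[...,2]>.03)]; print('iron',q.min(0),q.max(0))
k[:]=0; k[225:335,320:380]=1; q=P[k&(P[...,2]>.158)&(P[...,2]<.17)]; C=R.from_euler('z',-yc).apply(q-O); print('plate',C.min(0),C.max(0))
q=P[k&(P[...,2]>.175)]; C=R.from_euler('z',-yc).apply(q-O);print('tab',np.percentile(C,[2,50,98],axis=0).round(4))
go(cad(-.03,.004,.30),np.deg2rad(168.15))
for n,(a,b,c,e) in {'side0':(215,335,260,420)}.items():
    im=cv2.imread(f'pics/{n}.png')[a:b,c:e]; cv2.imwrite(f'pics/{n}c.png',cv2.resize(im,None,fx=5,fy=5,interpolation=3)[:600,:800])
E
```

```text
iron [-0.01750733 -0.53388804  0.03000743] [ 0.67131281 -0.35764177  0.84978603]
plate [-0.07755257 -0.01454832  0.15839897] [0.02751193 0.02760084 0.16988029]
tab [[-0.4567 -0.5147  0.1761]
 [-0.0351  0.0018  0.1952]
 [-0.0156  0.0107  0.8498]]
d mm [505.3 554.8 -51.4] rot [ 0.000e+00 -2.000e-03  2.895e+00] t 0.1 q [ 1.405  0.359  0.011 -0.    -1.224 -0.288]
```

View pics/side0c.png

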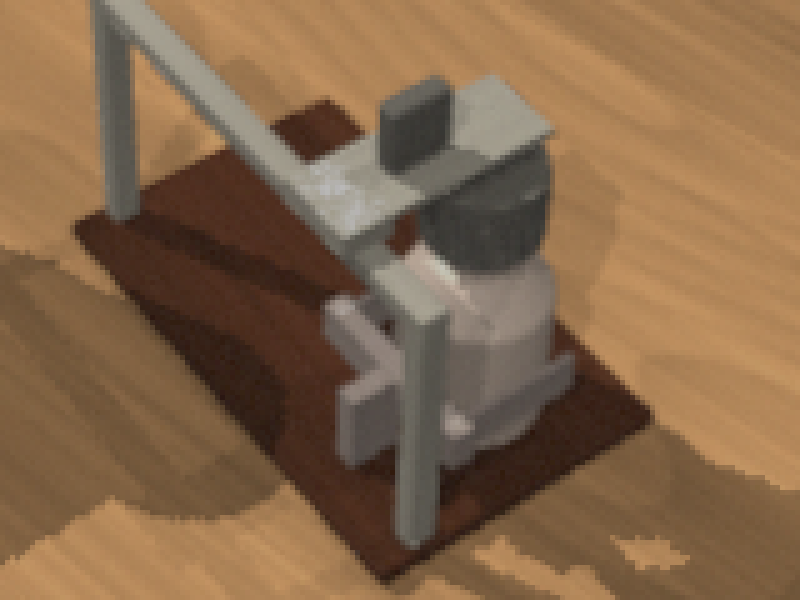

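The crop shows the guard plate over the cap, with the tab at about (415,130), and the plate extents match the given geometry. The guard is at about 6 mm, so I'm setting off.

Request:
jog_arm([
  {"dx": 0,"dy": 0,"dz": -35},
  {"dx": 25,"dy": 30,"dz": -55,"rz": 0.12},
  {"dx": 505,"dy": 555,"dz": -55,"rz": 2.895},
  {"dx": 505,"dy": 555,"dz": -55,"rz": 2.895},
  {"dx": 505,"dy": 555,"dz": -55,"rz": 2.895},
  {"dx": 505,"dy": 555,"dz": -55,"rz": 2.895},
  {"dx": 505,"dy": 555,"dz": -55,"rz": 2.895},
  {"dx": 505,"dy": 555,"dz": -55,"rz": 2.895},
])

```text
invalid input at $.targets[0]: expected keys dx, dy, dz, rx, ry, rz, gripper
```

```bash
python3 -c "
from h import *
go(cad(-.03,.006,.30),np.deg2rad(168.15))"
```

```text
d mm [504.8 552.9 -51.4] rot [ 0.000e+00 -2.000e-03  2.895e+00] t 0.1 q [ 1.405  0.359  0.011 -0.    -1.224 -0.288]
```

Request:
jog_arm([
  {"dx": 0,"dy": 0,"dz": -35,"rx": 0,"ry": 0,"rz": 0,"gripper": 0},
  {"dx": 25,"dy": 30,"dz": -55,"rx": 0,"ry": 0,"rz": 0.12,"gripper": 0},
  {"dx": 505,"dy": 553,"dz": -55,"rx": 0,"ry": 0,"rz": 2.895,"gripper": 0},
  {"dx": 505,"dy": 553,"dz": -55,"rx": 0,"ry": 0,"rz": 2.895,"gripper": 0},
  {"dx": 505,"dy": 553,"dz": -55,"rx": 0,"ry": 0,"rz": 2.895,"gripper": 0},
  {"dx": 505,"dy": 553,"dz": -55,"rx": 0,"ry": 0,"rz": 2.895,"gripper": 0},
  {"dx": 505,"dy": 553,"dz": -55,"rx": 0,"ry": 0,"rz": 2.895,"gripper": 0},
  {"dx": 505,"dy": 553,"dz": -55,"rx": 0,"ry": 0,"rz": 2.895,"gripper": 0},
])

```text
t: 0.77
eef_pos: [0.3759, 0.3288, 0.3027]
ee_rot: [3.141, -0.0, -1.33]
force: [1.3, 0.1, -0.2]
width: 0.0877
gripper_force: 0.0
```

```bash
python3 -c "
from h import *
go(cad(-.03,.006,.30),np.deg2rad(168.15))"
```

```text
d mm [459.3 -22.1   2.8] rot [ 0.    -0.     2.019] t 0.7667 q [ 1.113  0.033 -0.277 -0.    -1.261 -0.872]
```

Request:
jog_arm([
  {"dx": 459,"dy": -22,"dz": 0,"rx": 0,"ry": 0,"rz": 2.02,"gripper": 0},
  {"dx": 459,"dy": -22,"dz": 0,"rx": 0,"ry": 0,"rz": 2.02,"gripper": 0},
  {"dx": 459,"dy": -22,"dz": 0,"rx": 0,"ry": 0,"rz": 2.02,"gripper": 0},
  {"dx": 459,"dy": -22,"dz": 0,"rx": 0,"ry": 0,"rz": 2.02,"gripper": 0},
  {"dx": 459,"dy": -22,"dz": 0,"rx": 0,"ry": 0,"rz": 2.02,"gripper": 0},
  {"dx": 459,"dy": -22,"dz": 0,"rx": 0,"ry": 0,"rz": 2.02,"gripper": 0},
  {"dx": 459,"dy": -22,"dz": 0,"rx": 0,"ry": 0,"rz": 2.02,"gripper": 0},
  {"dx": 459,"dy": -22,"dz": 0,"rx": 0,"ry": 0,"rz": 2.02,"gripper": 0},
])

```text
t: 1.43
eef_pos: [0.4726, 0.01, 0.3031]
ee_rot: [-3.142, 0.001, -2.33]
force: [1.6, 0.7, -0.3]
width: 0.0875
gripper_force: 0.0
```

```bash
python3 -c "
from h import *
go(cad(-.03,.006,.30),np.deg2rad(168.15))"
```

```text
d mm [  64.7 -108.8    3. ] rot [0.000e+00 1.000e-03 1.019e+00] t 1.4333 q [ 0.439 -0.016 -0.325 -0.    -1.261 -1.197]
```

Request:
jog_arm([
  {"dx": 65,"dy": -109,"dz": 0,"rx": 0,"ry": 0,"rz": 1.02,"gripper": 0},
  {"dx": 65,"dy": -109,"dz": 0,"rx": 0,"ry": 0,"rz": 1.02,"gripper": 0},
  {"dx": 65,"dy": -109,"dz": 0,"rx": 0,"ry": 0,"rz": 1.02,"gripper": 0},
  {"dx": 65,"dy": -109,"dz": 0,"rx": 0,"ry": 0,"rz": 1.02,"gripper": 0},
  {"dx": 65,"dy": -109,"dz": 0,"rx": 0,"ry": 0,"rz": 1.02,"gripper": 0},
  {"dx": 65,"dy": -109,"dz": 0,"rx": 0,"ry": 0,"rz": 1.02,"gripper": 0},
  {"dx": 65,"dy": -109,"dz": 0,"rx": 0,"ry": 0,"rz": 1.02,"gripper": 0},
  {"dx": 65,"dy": -109,"dz": 0,"rx": 0,"ry": 0,"rz": 1.02,"gripper": 0},
])

```text
t: 2.1
eef_pos: [0.5076, -0.1102, 0.3025]
ee_rot: [-3.141, -0.001, 2.952]
force: [0.2, 1.1, 1.2]
width: 0.0877
gripper_force: 0.0
```

Request:
jog_arm([
  {"dx": 0,"dy": 0,"dz": 0,"rx": 0,"ry": 0,"rz": 0.12,"gripper": 0},
  {"dx": 0,"dy": 0,"dz": 0,"rx": 0,"ry": 0,"rz": 0.12,"gripper": 0},
  {"dx": 0,"dy": 0,"dz": 0,"rx": 0,"ry": 0,"rz": 0.12,"gripper": 0},
  {"dx": 0,"dy": 0,"dz": 0,"rx": 0,"ry": 0,"rz": 0.12,"gripper": 0},
  {"dx": 0,"dy": 0,"dz": 0,"rx": 0,"ry": 0,"rz": 0.12,"gripper": 0},
  {"dx": 0,"dy": 0,"dz": 0,"rx": 0,"ry": 0,"rz": 0.12,"gripper": 0},
  {"dx": 0,"dy": 0,"dz": 0,"rx": 0,"ry": 0,"rz": 0.12,"gripper": 0},
  {"dx": 0,"dy": 0,"dz": 0,"rx": 0,"ry": 0,"rz": 0.12,"gripper": 0},
])

```text
t: 2.77
eef_pos: [0.5079, -0.1099, 0.3029]
ee_rot: [3.142, 0.0, 2.84]
force: [-0.1, -0.5, 0.1]
width: 0.0878
gripper_force: 0.0
```

```bash
python3 -c "
from h import *
go(cad(-.03,.006,.30),np.deg2rad(168.15)); grab('wrist','w1')"
```

```text
d mm [ 0.2 -2.1  2.9] rot [ 0.     0.    -0.095] t 2.7667 q [ 0.165  0.068 -0.239  0.    -1.264 -2.037]
```

View pics/w1.png

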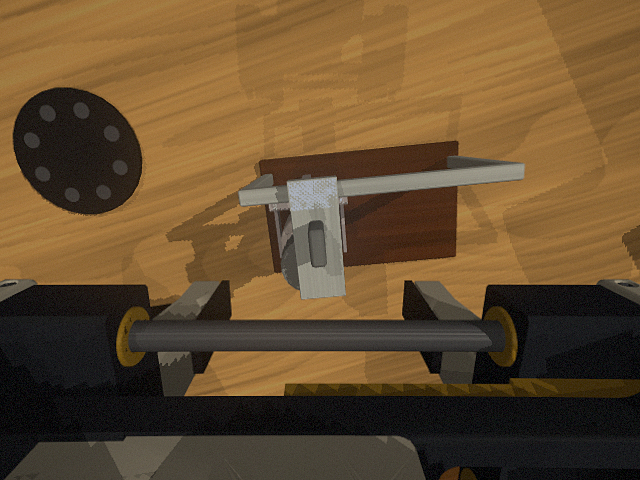

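The wrist view shows the tab at (317,244) with its top roughly spanning rows 221–267. The cap shows at (290,262) beyond the plate edge. Measuring and correcting from these.

```bash
python3 -c "
from h import *
d=load('w1'); P=cloud(d); k=np.zeros((480,640),bool); k[210:275,295:340]=1
q=P[k&(P[...,2]>.196)]; C=R.from_euler('z',-yc).apply(q-O); print(len(q),q.mean(0),C.min(0),C.max(0))
k[:]=0;k[170:305,280:350]=1
q=P[k&(abs(P[...,2]-.165)<.005)]; r=cv2.minAreaRect((q[:,:2]*1000).astype(np.float32)); C=R.from_euler('z',-yc).apply(q-O); print(r,C.min(0),C.max(0))
k[:]=0; k[135:280,250:465]=1; f=d['frame'].astype(int)
q=P[k&(abs(P[...,2]-.01)<.005)&(f[...,0]>1.5*f[...,2])&(f.sum(2)<250)]; r=cv2.minAreaRect((q[:,:2]*1000).astype(np.float32)); print(r)
go(cad(-.03,.006,.30),np.deg2rad(168.15))"
```

```text
622 [ 0.50526745 -0.1075145   0.20698848] [-0.1069321   0.00364937  0.19624139] [-0.01493956  0.01648749  0.44044817]
((512.2809448242188, -109.29740905761719), (40.09873962402344, 104.17830657958984), 78.25885009765625) [-0.0774939  -0.01047367  0.16007593] [0.02664113 0.0297206  0.16993904]
((534.3034057617188, -57.24995422363281), (244.7401885986328, 149.38836669921875), 78.20111083984375)
d mm [ 0.2 -2.1  2.9] rot [ 0.    -0.    -0.095] t 2.8167 q [ 0.165  0.068 -0.239 -0.    -1.264 -2.037]
```

```bash
sed -i 's/^yc=.*/yc=np.deg2rad(-11.8); O=np.array([.5358,-.1234,0])/' h.py; python3 -c "
from h import *
go(cad(-.03,.0095,.195),np.deg2rad(168.2))"
```

```text
d mm [1.000e-01 2.000e+00 1.079e+02] rot [ 0.    -0.    -0.096] t 2.8167 q [ 0.165  0.068 -0.239 -0.    -1.264 -2.037]
```

Request:
jog_arm([
  {"dx": 0,"dy": 2,"dz": 20,"rx": 0,"ry": 0,"rz": -0.096,"gripper": 0},
  {"dx": 0,"dy": 2,"dz": 50,"rx": 0,"ry": 0,"rz": -0.096,"gripper": 0},
  {"dx": 0,"dy": 2,"dz": 80,"rx": 0,"ry": 0,"rz": -0.096,"gripper": 0},
  {"dx": 0,"dy": 2,"dz": 100,"rx": 0,"ry": 0,"rz": -0.096,"gripper": 0},
  {"dx": 0,"dy": 2,"dz": 108,"rx": 0,"ry": 0,"rz": -0.096,"gripper": 0.4},
  {"dx": 0,"dy": 2,"dz": 108,"rx": 0,"ry": 0,"rz": -0.096,"gripper": 1},
  {"dx": 0,"dy": 2,"dz": 108,"rx": 0,"ry": 0,"rz": -0.096,"gripper": 1},
  {"dx": 0,"dy": 2,"dz": 108,"rx": 0,"ry": 0,"rz": -0.096,"gripper": 1},
], force=15)

```text
t: 3.48
eef_pos: [0.5095, -0.108, 0.1965]
ee_rot: [3.141, 0.002, 2.936]
force: [0.5, -0.3, 0.2]
width: 0.0668
gripper_force: 0.0
```

Request:
jog_arm([
  {"dx": 0,"dy": 0,"dz": 0,"rx": 0,"ry": 0,"rz": 0,"gripper": 1},
  {"dx": 0,"dy": 0,"dz": 0,"rx": 0,"ry": 0,"rz": 0,"gripper": 1},
  {"dx": 0,"dy": 0,"dz": 0,"rx": 0,"ry": 0,"rz": 0,"gripper": 1},
  {"dx": 0,"dy": 0,"dz": 0,"rx": 0,"ry": 0,"rz": 0,"gripper": 1},
  {"dx": 0,"dy": 0,"dz": 0,"rx": 0,"ry": 0,"rz": 0,"gripper": 1},
  {"dx": 0,"dy": 0,"dz": 0,"rx": 0,"ry": 0,"rz": 0,"gripper": 1},
  {"dx": 0,"dy": 0,"dz": 0,"rx": 0,"ry": 0,"rz": 0,"gripper": 1},
  {"dx": 0,"dy": 0,"dz": 0,"rx": 0,"ry": 0,"rz": 0,"gripper": 1},
])

```text
t: 4.15
eef_pos: [0.5084, -0.1081, 0.1949]
ee_rot: [-3.141, -0.0, 2.935]
force: [0.9, -1.8, 0.0]
width: 0.0134
gripper_force: 0.9
```

```bash
python3 -c "
from h import *
go(cad(-.03,.0095,.195),np.deg2rad(168.2));go(cad(-.03,.11,.195),np.deg2rad(168.2))"
```

```text
d mm [ 0.1  0.1 -0.1] rot [-0. -0. -0.] t 4.15 q [ 0.168  0.147 -0.404  0.    -1.019 -1.946]
d mm [ 1.000e-01  1.006e+02 -1.000e-01] rot [-0. -0. -0.] t 4.15 q [ 0.168  0.147 -0.404  0.    -1.019 -1.946]
```

Request:
jog_arm([
  {"dx": 0,"dy": 0,"dz": 0,"rx": 0,"ry": 0,"rz": 0,"gripper": 1},
  {"dx": 0,"dy": 0,"dz": 0,"rx": 0,"ry": 0,"rz": 0,"gripper": 1},
  {"dx": 0,"dy": 8,"dz": 0,"rx": 0,"ry": 0,"rz": 0,"gripper": 1},
  {"dx": 0,"dy": 26,"dz": 0,"rx": 0,"ry": 0,"rz": 0,"gripper": 1},
  {"dx": 0,"dy": 46,"dz": 0,"rx": 0,"ry": 0,"rz": 0,"gripper": 1},
  {"dx": 0,"dy": 66,"dz": 0,"rx": 0,"ry": 0,"rz": 0,"gripper": 1},
  {"dx": 0,"dy": 84,"dz": 0,"rx": 0,"ry": 0,"rz": 0,"gripper": 1},
  {"dx": 0,"dy": 94,"dz": 0,"rx": 0,"ry": 0,"rz": 0,"gripper": 1},
])

```text
t: 4.82
eef_pos: [0.5279, -0.0146, 0.1949]
ee_rot: [-3.141, -0.0, 2.936]
force: [0.3, -2.8, -0.0]
width: 0.0117
gripper_force: 15.0
```

Request:
jog_arm([
  {"dx": 0,"dy": 1,"dz": 0,"rx": 0,"ry": 0,"rz": 0,"gripper": 1},
  {"dx": 0,"dy": 2,"dz": 0,"rx": 0,"ry": 0,"rz": 0,"gripper": 1},
  {"dx": 0,"dy": 3,"dz": 0,"rx": 0,"ry": 0,"rz": 0,"gripper": 1},
  {"dx": 0,"dy": 4,"dz": 0,"rx": 0,"ry": 0,"rz": 0,"gripper": 1},
  {"dx": 0,"dy": 5,"dz": 0,"rx": 0,"ry": 0,"rz": 0,"gripper": 1},
  {"dx": 0,"dy": 6,"dz": 0,"rx": 0,"ry": 0,"rz": 0,"gripper": 1},
  {"dx": 0,"dy": 7,"dz": 0,"rx": 0,"ry": 0,"rz": 0,"gripper": 1},
  {"dx": 0,"dy": 7,"dz": 0,"rx": 0,"ry": 0,"rz": 0,"gripper": 1},
])

```text
t: 5.48
eef_pos: [0.5287, -0.011, 0.1949]
ee_rot: [-3.139, -0.001, 2.935]
force: [0.3, -9.8, 0.6]
width: 0.0114
gripper_force: 15.0
```

```bash
python3 -c "
from h import *
go(cad(-.03,.11,.195),np.deg2rad(168.2)); s=arm.get_state();print(s['width'],s['force'])"
```

```text
d mm [ 0.   1.5 -0.1] rot [-0.003 -0.001 -0.001] t 5.4833 q [ 3.520e-01  1.630e-01 -3.860e-01  2.000e-03 -1.024e+00 -2.131e+00]
0.011422815828685814 [ 0.34432797 -9.82403217  0.62003316]
```

The push rose to about 10 N at 108.5–110 mm, so the guard is on its end stop. Now release, rise and move over the cap.

Request:
jog_arm([
  {"dx": 0,"dy": 0,"dz": 0,"rx": 0,"ry": 0,"rz": 0,"gripper": 0.5},
  {"dx": 0,"dy": 0,"dz": 0,"rx": 0,"ry": 0,"rz": 0,"gripper": 0.5},
  {"dx": 0,"dy": 0,"dz": 0,"rx": 0,"ry": 0,"rz": 0,"gripper": 0.5},
  {"dx": 0,"dy": 0,"dz": 0,"rx": 0,"ry": 0,"rz": 0,"gripper": 0.5},
  {"dx": 0,"dy": 0,"dz": -15,"rx": 0,"ry": 0,"rz": 0,"gripper": 0.3},
  {"dx": 0,"dy": 0,"dz": -45,"rx": 0,"ry": 0,"rz": 0,"gripper": 0.2},
  {"dx": 0,"dy": 0,"dz": -80,"rx": 0,"ry": 0,"rz": 0,"gripper": 0},
  {"dx": -5,"dy": -15,"dz": -100,"rx": 0,"ry": 0,"rz": -0.1,"gripper": 0},
])

```text
t: 6.15
eef_pos: [0.532, -0.0236, 0.2985]
ee_rot: [3.141, 0.004, 3.035]
force: [1.6, -0.2, 0.5]
width: 0.0597
gripper_force: 0.0
```

```bash
python3 -c "
from h import *
go(cad(0,0,.28),np.deg2rad(-142)); s=arm.get_state();print(s['width'],s['force'])"
```

```text
d mm [-14.3 -98.9  18.5] rot [-0.     0.004 -0.769] t 6.15 q [ 3.250e-01  9.100e-02 -2.240e-01  1.000e-03 -1.252e+00 -2.002e+00]
0.05967789296351528 [ 1.62126201 -0.22949193  0.4598922 ]
```

Request:
jog_arm([
  {"dx": -3,"dy": -20,"dz": 0,"rx": 0,"ry": 0,"rz": -0.1,"gripper": 0},
  {"dx": -6,"dy": -45,"dz": 0,"rx": 0,"ry": 0,"rz": -0.2,"gripper": 0},
  {"dx": -10,"dy": -70,"dz": 5,"rx": 0,"ry": 0,"rz": -0.32,"gripper": 0},
  {"dx": -14,"dy": -99,"dz": 10,"rx": 0,"ry": 0,"rz": -0.44,"gripper": 0},
  {"dx": -14,"dy": -99,"dz": 15,"rx": 0,"ry": 0,"rz": -0.55,"gripper": 0},
  {"dx": -14,"dy": -99,"dz": 18,"rx": 0,"ry": 0,"rz": -0.66,"gripper": 0},
  {"dx": -14,"dy": -99,"dz": 18,"rx": 0,"ry": 0,"rz": -0.77,"gripper": 0},
  {"dx": -14,"dy": -99,"dz": 18,"rx": 0,"ry": 0,"rz": -0.77,"gripper": 0},
])

```text
t: 6.82
eef_pos: [0.5344, -0.1249, 0.2766]
ee_rot: [3.141, -0.0, -2.473]
force: [-0.4, 0.1, 0.5]
width: 0.0879
gripper_force: 0.0
```

```bash
python3 -c "
from h import *
go(cad(0,0,.28),np.deg2rad(-142)); grab('wrist','w2')"
```

```text
d mm [-2.   0.3 -3.4] rot [ 0.    -0.     0.005] t 6.8167 q [ 0.127  0.134 -0.224 -0.    -1.213 -1.03 ]
```

View pics/w2.png

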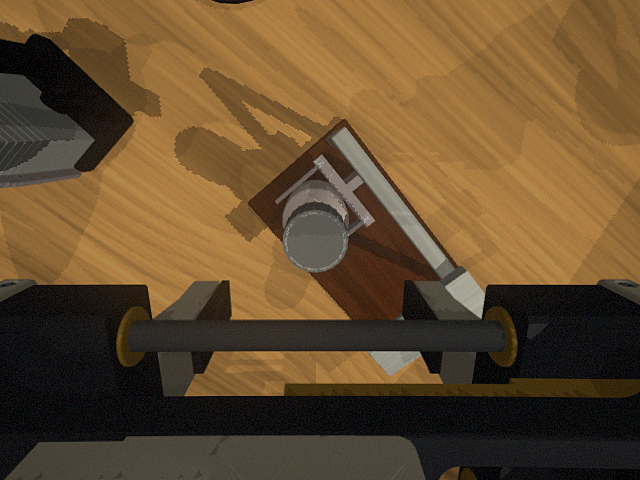

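The wrist view shows the guard clear of the cap. The cap's top face is centred at (315,240), about midway between the fingers at columns 195 and 440. Measuring it from depth.

```bash
python3 -c "
from h import *
d=load('w2'); P=cloud(d); k=np.zeros((480,640),bool); k[200:275,275:355]=1
q=P[k&(abs(P[...,2]-.152)<.004)]; print(np.median(q[:,2]),cv2.minEnclosingCircle((q[:,:2]*1000).astype(np.float32)),q.mean(0), pt(d,315,240,.152))
side=grab('side','s2'); P=cloud(side); k[:]=0; k[215:300,330:390]=1
q=P[k&(abs(P[...,2]-.152)<.003)]; C=R.from_euler('z',-yc).apply(q-O); q=q[np.hypot(C[:,0],C[:,1])<.035]; print(len(q),cv2.minEnclosingCircle((q[:,:2]*1000).astype(np.float32)))
print(O)
"
```

```text
0.15344909392688044 ((535.3920288085938, -124.23126983642578), 26.86102867126465) [ 0.53481382 -0.12472041  0.15337834] [ 0.53510199 -0.12441377  0.152     ]
406 ((535.531005859375, -127.36662292480469), 27.362964630126953)
[ 0.5358 -0.1234  0.    ]
```

Request:
jog_arm([
  {"dx": -0.5,"dy": 0,"dz": 10,"rx": 0,"ry": 0,"rz": 0,"gripper": 0.25},
  {"dx": -0.5,"dy": 0,"dz": 35,"rx": 0,"ry": 0,"rz": 0,"gripper": 0.25},
  {"dx": -0.5,"dy": 0,"dz": 60,"rx": 0,"ry": 0,"rz": 0,"gripper": 0.25},
  {"dx": -0.5,"dy": 0,"dz": 85,"rx": 0,"ry": 0,"rz": 0,"gripper": 0.25},
  {"dx": -0.5,"dy": 0,"dz": 105,"rx": 0,"ry": 0,"rz": 0,"gripper": 0.25},
  {"dx": -0.5,"dy": 0,"dz": 120,"rx": 0,"ry": 0,"rz": 0,"gripper": 0.25},
  {"dx": -0.5,"dy": 0,"dz": 130,"rx": 0,"ry": 0,"rz": 0,"gripper": 0.25},
  {"dx": -0.5,"dy": 0,"dz": 134,"rx": 0,"ry": 0,"rz": 0,"gripper": 0.25},
])

```text
t: 7.58
eef_pos: [0.5339, -0.1243, 0.141]
ee_rot: [3.14, -0.002, -2.479]
force: [0.6, -0.4, 0.0]
width: 0.0661
gripper_force: 0.0
```

Request:
jog_arm([
  {"dx": 0,"dy": 0,"dz": 0,"rx": 0,"ry": 0,"rz": 0,"gripper": 0.25},
  {"dx": 0,"dy": 0,"dz": 0,"rx": 0,"ry": 0,"rz": 0,"gripper": 0.35},
  {"dx": 0,"dy": 0,"dz": 0,"rx": 0,"ry": 0,"rz": 0,"gripper": 0.45},
  {"dx": 0,"dy": 0,"dz": 0,"rx": 0,"ry": 0,"rz": 0,"gripper": 0.6},
  {"dx": 0,"dy": 0,"dz": 0,"rx": 0,"ry": 0,"rz": 0,"gripper": 0.6},
  {"dx": 0,"dy": 0,"dz": 0,"rx": 0,"ry": 0,"rz": 0,"gripper": 0.6},
  {"dx": 0,"dy": 0,"dz": 0,"rx": 0,"ry": 0,"rz": 0,"gripper": 0.6},
  {"dx": 0,"dy": 0,"dz": 0,"rx": 0,"ry": 0,"rz": 0,"gripper": 0.6},
], force=40)

```text
t: 8.25
eef_pos: [0.5357, -0.1246, 0.1439]
ee_rot: [-3.14, 0.002, -2.478]
force: [2.8, -2.5, 4.6]
width: 0.0513
gripper_force: 40.0
```

```bash
python3 -c "
from h import *
go(np.array([.535,-.1247,.142]),np.deg2rad(-142)); s=arm.get_state();print(s['eef_pos'],s['ee_rot'],s['moment'])
grab('side','s3');grab('scene','c3')
im=cv2.imread('pics/s3.png')[200:340,250:430]; cv2.imwrite('pics/s3c.png',cv2.resize(im,None,fx=4.2,fy=4.2,interpolation=3))"
```

```text
d mm [0.6 0.4 1.9] rot [-0.002  0.002  0.001] t 8.25 q [ 1.280e-01  2.470e-01 -4.080e-01  1.000e-03 -9.140e-01 -1.035e+00]
[ 0.53572753 -0.12461149  0.14388319] [-3.13997922e+00  1.59638225e-03 -2.47750750e+00] [-0.54259841 -0.79405708  0.0171113 ]
```

View pics/s3c.png

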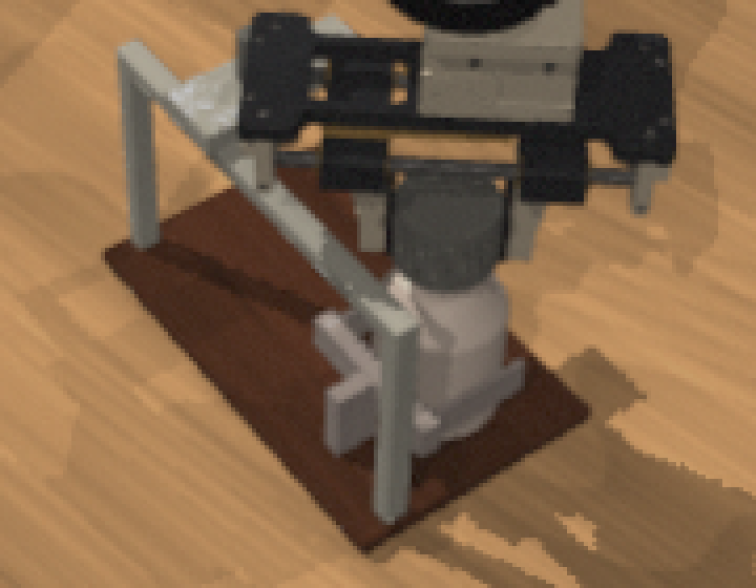

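The cap is gripped between the pads with its sides visible and the guard clear. The small stub near the rail, at crop (262,170), needs a height check before I press.

```bash
python3 -c "
from h import *
d=load('s3');P=cloud(d)
for u,v in [(312,236),(312,240),(312,243),(403,242),(403,248),(330,242),(338,255),(320,252)]:
  p=P[v,u]; print(u,v,p.round(3),R.from_euler('z',-yc).apply(p-O).round(3))"
```

```text
312 236 [ 0.452 -0.083  0.214] [-0.09   0.023  0.214]
312 240 [ 0.452 -0.083  0.204] [-0.09   0.023  0.204]
312 243 [ 0.451 -0.084  0.198] [-0.091  0.021  0.198]
403 242 [ 0.556 -0.216  0.214] [ 0.038 -0.086  0.214]
403 248 [ 0.558 -0.216  0.196] [ 0.041 -0.086  0.196]
330 242 [ 0.474 -0.109  0.201] [-0.064  0.001  0.201]
338 255 [ 0.505 -0.104  0.138] [-0.034  0.013  0.138]
320 252 [ 0.475 -0.083  0.155] [-0.068  0.027  0.155]
```

The stub's lowest point is at about 0.195 m, well clear of the rail. Pressing.

Request:
jog_arm([
  {"dx": 0,"dy": 0,"dz": 1,"rx": 0,"ry": 0,"rz": 0,"gripper": 0.6},
  {"dx": 0,"dy": 0,"dz": 2,"rx": 0,"ry": 0,"rz": 0,"gripper": 0.6},
  {"dx": 0,"dy": 0,"dz": 3,"rx": 0,"ry": 0,"rz": 0,"gripper": 0.6},
  {"dx": 0,"dy": 0,"dz": 4,"rx": 0,"ry": 0,"rz": 0,"gripper": 0.6},
  {"dx": 0,"dy": 0,"dz": 5,"rx": 0,"ry": 0,"rz": 0,"gripper": 0.6},
  {"dx": 0,"dy": 0,"dz": 6,"rx": 0,"ry": 0,"rz": 0,"gripper": 0.6},
  {"dx": 0,"dy": 0,"dz": 7,"rx": 0,"ry": 0,"rz": 0,"gripper": 0.6},
  {"dx": 0,"dy": 0,"dz": 7,"rx": 0,"ry": 0,"rz": 0,"gripper": 0.6},
])

```text
t: 9.02
eef_pos: [0.5358, -0.1246, 0.1371]
ee_rot: [-3.14, 0.001, -2.477]
force: [0.4, -0.4, 9.5]
width: 0.0516
gripper_force: 40.0
```

Request:
jog_arm([
  {"dx": 0,"dy": 0,"dz": 0.5,"rx": 0,"ry": 0,"rz": 0,"gripper": 0.6},
  {"dx": 0,"dy": 0,"dz": 1,"rx": 0,"ry": 0,"rz": 0,"gripper": 0.6},
  {"dx": 0,"dy": 0,"dz": 1.5,"rx": 0,"ry": 0,"rz": 0,"gripper": 0.6},
  {"dx": 0,"dy": 0,"dz": 2,"rx": 0,"ry": 0,"rz": 0,"gripper": 0.6},
  {"dx": 0,"dy": 0,"dz": 2,"rx": 0,"ry": 0,"rz": 0,"gripper": 0.6},
  {"dx": 0,"dy": 0,"dz": 2,"rx": 0,"ry": 0,"rz": 0,"gripper": 0.6},
  {"dx": 0,"dy": 0,"dz": 2,"rx": 0,"ry": 0,"rz": 0,"gripper": 0.6},
  {"dx": 0,"dy": 0,"dz": 2,"rx": 0,"ry": 0,"rz": 0,"gripper": 0.6},
])

```text
t: 9.68
eef_pos: [0.5358, -0.1246, 0.1359]
ee_rot: [-3.139, 0.002, -2.477]
force: [-1.4, 0.7, 15.9]
width: 0.0515
gripper_force: 40.0
```

At about 8 mm of travel the force jumped to 16 N, which is the hard stop. Backing off 1 mm and turning.

Request:
jog_arm([
  {"dx": 0,"dy": 0,"dz": -1,"rx": 0,"ry": 0,"rz": -0.03,"gripper": 0.6},
  {"dx": 0,"dy": 0,"dz": -1,"rx": 0,"ry": 0,"rz": -0.1,"gripper": 0.6},
  {"dx": 0,"dy": 0,"dz": -1,"rx": 0,"ry": 0,"rz": -0.17,"gripper": 0.6},
  {"dx": 0,"dy": 0,"dz": -1,"rx": 0,"ry": 0,"rz": -0.24,"gripper": 0.6},
  {"dx": 0,"dy": 0,"dz": -1,"rx": 0,"ry": 0,"rz": -0.31,"gripper": 0.6},
  {"dx": 0,"dy": 0,"dz": -1,"rx": 0,"ry": 0,"rz": -0.38,"gripper": 0.6},
  {"dx": 0,"dy": 0,"dz": -1,"rx": 0,"ry": 0,"rz": -0.45,"gripper": 0.6},
  {"dx": 0,"dy": 0,"dz": -1,"rx": 0,"ry": 0,"rz": -0.52,"gripper": 0.6},
])

```text
t: 10.35
eef_pos: [0.5358, -0.1245, 0.1363]
ee_rot: [-3.139, 0.001, -1.954]
force: [-0.5, 0.0, 10.6]
width: 0.0514
gripper_force: 40.0
```

```bash
python3 -c "
from h import *
s=arm.get_state();print(s['moment'],s['force'],s['eef_pos'],s['ee_rot'],s['q'])"
```

```text
[ 0.1233646  -0.0412869  -0.00837533] [-0.54461179  0.02289765 10.56222103] [ 0.53575358 -0.12448262  0.1363044 ] [-3.13928890e+00  6.85280482e-04 -1.95389797e+00] [ 1.28261837e-01  2.55043634e-01 -4.17181743e-01  6.78331985e-04
 -8.96226660e-01 -5.11787307e-01]
```

Request:
jog_arm([
  {"dx": 0,"dy": 0,"dz": 0,"rx": 0,"ry": 0,"rz": -0.08,"gripper": 0.6},
  {"dx": 0,"dy": 0,"dz": 0,"rx": 0,"ry": 0,"rz": -0.16,"gripper": 0.6},
  {"dx": 0,"dy": 0,"dz": 0,"rx": 0,"ry": 0,"rz": -0.24,"gripper": 0.6},
  {"dx": 0,"dy": 0,"dz": 0,"rx": 0,"ry": 0,"rz": -0.32,"gripper": 0.6},
  {"dx": 0,"dy": 0,"dz": 0,"rx": 0,"ry": 0,"rz": -0.4,"gripper": 0.6},
  {"dx": 0,"dy": 0,"dz": 0,"rx": 0,"ry": 0,"rz": -0.48,"gripper": 0.6},
  {"dx": 0,"dy": 0,"dz": 0,"rx": 0,"ry": 0,"rz": -0.55,"gripper": 0.6},
  {"dx": 0,"dy": 0,"dz": 0,"rx": 0,"ry": 0,"rz": -0.59,"gripper": 0.6},
])

```text
t: 11.02
eef_pos: [0.5357, -0.1245, 0.1363]
ee_rot: [-3.139, -0.001, -1.363]
force: [-0.9, 0.2, 10.1]
width: 0.0516
gripper_force: 40.0
```

```bash
python3 -c "
from h import *
s=arm.get_state();print(s['moment'],s['force'],s['eef_pos'],s['ee_rot'],s['q'])"
```

```text
[-0.01332243  0.09100316 -0.01652132] [-0.88626792  0.20715701 10.09303082] [ 0.53574111 -0.12448932  0.13628318] [-3.13936125e+00 -7.04809689e-04 -1.36342287e+00] [ 1.28249602e-01  2.55084668e-01 -4.17179998e-01  6.73797356e-04
 -8.96251641e-01  7.87044289e-02]
```

Request:
jog_arm([
  {"dx": 0,"dy": 0,"dz": 0,"rx": 0,"ry": 0,"rz": -0.03,"gripper": 0.6},
  {"dx": 0,"dy": 0,"dz": -2,"rx": 0,"ry": 0,"rz": -0.03,"gripper": 0.6},
  {"dx": 0,"dy": 0,"dz": -4,"rx": 0,"ry": 0,"rz": -0.03,"gripper": 0.6},
  {"dx": 0,"dy": 0,"dz": -6,"rx": 0,"ry": 0,"rz": -0.03,"gripper": 0.6},
  {"dx": 0,"dy": 0,"dz": -8,"rx": 0,"ry": 0,"rz": -0.03,"gripper": 0.6},
  {"dx": 0,"dy": 0,"dz": -10,"rx": 0,"ry": 0,"rz": -0.03,"gripper": 0.6},
  {"dx": 0,"dy": 0,"dz": -12,"rx": 0,"ry": 0,"rz": -0.03,"gripper": 0.6},
  {"dx": 0,"dy": 0,"dz": -13,"rx": 0,"ry": 0,"rz": -0.03,"gripper": 0.6},
])

```text
t: 11.68
eef_pos: [0.5347, -0.1243, 0.1477]
ee_rot: [-3.142, 0.001, -1.338]
force: [3.7, -0.5, -3.2]
width: 0.0517
gripper_force: 40.0
```

Request:
jog_arm([
  {"dx": 0,"dy": 0,"dz": -0.5,"rx": 0,"ry": 0,"rz": 0,"gripper": 0.6},
  {"dx": 0,"dy": 0,"dz": -1,"rx": 0,"ry": 0,"rz": 0,"gripper": 0.6},
  {"dx": 0,"dy": 0,"dz": -2,"rx": 0,"ry": 0,"rz": 0,"gripper": 0.6},
  {"dx": 0,"dy": 0,"dz": -3,"rx": 0,"ry": 0,"rz": 0,"gripper": 0.6},
  {"dx": 0,"dy": 0,"dz": -4,"rx": 0,"ry": 0,"rz": 0,"gripper": 0.6},
  {"dx": 0,"dy": 0,"dz": -5,"rx": 0,"ry": 0,"rz": 0,"gripper": 0.6},
  {"dx": 0,"dy": 0,"dz": -5,"rx": 0,"ry": 0,"rz": 0,"gripper": 0.6},
  {"dx": 0,"dy": 0,"dz": -5,"rx": 0,"ry": 0,"rz": 0,"gripper": 0.6},
])

```text
t: 12.35
eef_pos: [0.5343, -0.1245, 0.1528]
ee_rot: [3.141, 0.0, -1.338]
force: [0.5, -0.9, -1.1]
width: 0.0515
gripper_force: 40.0
```

Only about 1 N, roughly the cap's weight, so it is free. Lifting.

Request:
jog_arm([
  {"dx": 0,"dy": 0,"dz": -6,"rx": 0,"ry": 0,"rz": 0,"gripper": 0.6},
  {"dx": 0,"dy": 0,"dz": -18,"rx": 0,"ry": 0,"rz": 0,"gripper": 0.6},
  {"dx": 0,"dy": 0,"dz": -34,"rx": 0,"ry": 0,"rz": 0,"gripper": 0.6},
  {"dx": 0,"dy": 0,"dz": -50,"rx": 0,"ry": 0,"rz": 0,"gripper": 0.6},
  {"dx": 0,"dy": 0,"dz": -60,"rx": 0,"ry": 0,"rz": 0,"gripper": 0.6},
  {"dx": 0,"dy": 0,"dz": -66,"rx": 0,"ry": 0,"rz": 0,"gripper": 0.6},
  {"dx": 0,"dy": 0,"dz": -66,"rx": 0,"ry": 0,"rz": 0,"gripper": 0.6},
  {"dx": 0,"dy": 0,"dz": -66,"rx": 0,"ry": 0,"rz": 0,"gripper": 0.6},
])

```text
t: 13.02
eef_pos: [0.5346, -0.1244, 0.2187]
ee_rot: [-3.142, 0.0, -1.338]
force: [-0.4, -1.2, -0.2]
width: 0.0515
gripper_force: 40.0
```

```bash
python3 -c "
from h import *
d=grab('side','s4'); P=cloud(d)
im=cv2.imread('pics/s4.png')[170:340,220:440]; cv2.imwrite('pics/s4c.png',cv2.resize(im,None,fx=3.5,fy=3.5,interpolation=3))
grab('scene','c4')
for n,u in (('s4',d),):
  C=R.from_euler('z',-yc).apply((P-O).reshape(-1,3)).reshape(P.shape)
  m=(np.hypot(C[...,0],C[...,1])<.03)&(C[...,2]>.1)&(C[...,2]<.235); z=C[...,2][m]; print(np.histogram(z,bins=np.arange(.1,.24,.005)))
  m=(abs(C[...,2]-.164)<.004)&(C[...,0]>-.08)&(C[...,0]<.03)&(C[...,1]>.05)&(C[...,1]<.17); q=C[m]; print('plate',len(q),np.percentile(q,[2,98],axis=0) if len(q) else '')
s=arm.get_state();print(s['eef_pos'],s['force'],s['qd'].round(3))"
```

```text
(array([28, 20, 19, 24, 37, 25, 27, 52, 31, 37, 32,  0,  0,  0,  0,  0,  0,
        4, 24, 16, 19, 17, 27, 24, 18, 16,  2]), array([0.1  , 0.105, 0.11 , 0.115, 0.12 , 0.125, 0.13 , 0.135, 0.14 ,
       0.145, 0.15 , 0.155, 0.16 , 0.165, 0.17 , 0.175, 0.18 , 0.185,
       0.19 , 0.195, 0.2  , 0.205, 0.21 , 0.215, 0.22 , 0.225, 0.23 ,
       0.235]))
plate 319 [[-0.07729438  0.08551465  0.16067163]
 [-0.02865259  0.12563431  0.16775043]]
[ 0.53422145 -0.12444791  0.21796375] [ 1.04935481  0.29169224 -1.03537087] [-0.     0.006  0.001  0.002 -0.001  0.002]
```

View pics/s4c.png

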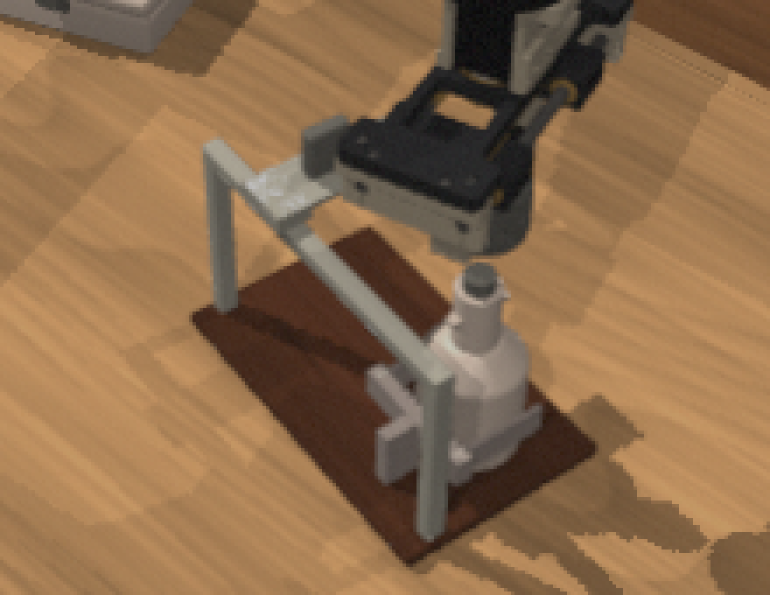

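The crop shows the bare neck and grey seal button at (480,280), with the gripped cap straight above it. Its underside is at about 0.190 m, which leaves about 5 cm of air over the rim. The guard is at the far end of its rail, so I'm handing in.

```bash
python3 -c "
from station import arm
print(arm.job_done())"
```

```text
the job is handed in; nothing more can be done
None
```

The guard is at its end stop. The cap is off and held gripped and upright about 5 cm above the open neck. The arm touched nothing else, and the job was handed in at about 13 s of the 51 s limit (no verdict was returned).

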